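# Clear the metal tester's slot and hold the bar in it

## Robot

A 6-joint arm with a two-finger parallel gripper is mounted at the origin on the work surface. World frame = base frame: x ahead of the robot, y to its left, z up, the work surface at z = 0. Lengths are in m, angles in rad, forces in N, time in s.
With the tool pointing down it reaches from about 0.325 to 0.9 m from the base axis. Payload 6.1 kg.
Tool frame: the origin (TCP) lies midway between the tips of the shut fingers; the grasp point (between the pads) lies 19 mm behind it; z points along the fingers, y is the line along which they close (so a half turn about z gives the same grasp; the last joint's range is limited). The gripper opens to 85 mm and grips with 20 to 120 N. Pads are 22 mm wide; open, the fingers measure 114 mm over their backs; the gripper's body (76 mm by 85 mm) begins 54 mm behind the grasp point. The pads swing forward as they close: fully open they stand 13 mm farther back than shut.
Start: joints at [1.177, 0.22, 1.526, -0, 1.395, -0.126], TCP at [0.165, 0.603, 0.231] pointing down, gripper open.
Joint ranges: [-2.98, 2.98], [-0.91, 2.08], [0.09, 2.57], [-1.24, 4.39], [0.2, 2.65], [-2.68, 2.68]. Speed limits (rad/s): [2.57, 2.57, 3.01, 3.14, 3.14, 3.14].

## Interface

Orientations are given as [roll, pitch, yaw] about the fixed x, y, z axes, in that order (R = Rz(yaw) Ry(pitch) Rx(roll)).
In Python, from plant import movep, move_l, set_joints, gripper_to, hold, inverse_kinematics, observe, get_image, get_calibration, Unreachable, job_done gives the robot as it stands. Calls block until the motion is done:
- movep(position, orientation): joint-space move of the TCP to a pose.
- move_l(position, feed=0.15, rotation=None, max_force=None): straight line of the TCP; rotation=None keeps the orientation; feed is the mean speed in m/s. With max_force (N) it stops when the force on the tool has changed by that much, and returns True; else False.
- set_joints(angles): joint-space move.
- gripper_to(opening, f_grip=None): finger opening in m; f_grip is the grip in N (None keeps the last); returns when the fingers have stopped.
- hold(seconds).
- inverse_kinematics(position, orientation): joint angles nearest the present ones, or None.
- observe(): the state.
- get_image(name): name is "scene" or "top" or "wrist"; returns (picture, depth): 384x512x3 uint8, red, green, blue; 384x512 float32, m along the optical axis (not along the pixel's ray), 0 where there is no reading.
- get_calibration(name): a dict with "intrinsics" (3x3 intrinsics, pixels), "world_from_camera" (4x4, takes a point from camera to world coordinates). Camera axes: x right, y down, z forward; pixel columns grow to the right and rows downward; lengths in m; the calibration is good to about 2 mm. A picture is of the moment at which its call begins: read the wrist's pose just before it. get_calibration takes no time and is no camera call; for the wrist camera it gives the pose at the moment of the call.
A pose or a line that the arm cannot do raises Unreachable and nothing moves.
- job_done(): hands the job in; it is judged then, once.
The state is a dict: "time_s": time; "q": joint angles; "joint_velocities": joint speeds; "joint_torque": joint torques, N m; "eef_pos": TCP position; "tcp_rot": TCP orientation; "ft_force": force on the tool from outside, world axes, zero at the start; "torque": the same for the moment, N m; "opening": finger opening in m; "grasp_force": force on a finger pad.
Only numpy, scipy, OpenCV 4.12 (cv2) and the standard library are available. Lean on these libraries where they do the work, as an engineer would, in place of code of your own. Each camera call takes 0.05 s, during which the arm holds its last target. There are 200 camera calls.

## Task

A wire spool is lying over the slot in the metal tester's hatch: lay it in the gap on top of the two spools in the tray, so that the three make a neat pyramid, and let go of it. Then take the tall steel bar from the rack, pass its lower end straight down through the slot and finish holding it there in the gripper, upright and still, hanging about 45 mm below the hatch's top face without touching the floor inside or being wedged against the slot. Leave the short bars and everything else where they are.

Things in the scene. Friction and masses are not known exactly. Their poses are not given: they have to be found in the camera images.
- spool: The spool that blocks the slot: wire spool, a cylinder 40 mm in diameter and 44 mm long (black flanges, copper winding, about 0.2 kg), lying on its side; origin at its centre, x along its axis (it may be turned any way about that axis). At the start it rests in the two ribs on the tester's hatch, axis along the slot, its centre right above the slot's centre, 23 mm above the hatch.
- spool1: One of the two spools in the tray: wire spool, a cylinder 40 mm in diameter and 44 mm long (black flanges, copper winding, about 0.2 kg), lying on its side; origin at its centre, x along its axis (it may be turned any way about that axis), 26 mm above the table. Its axis runs along the tray's x; it can roll a millimetre or two.
- spool2: The other spool in the tray: wire spool, a cylinder 40 mm in diameter and 44 mm long (black flanges, copper winding, about 0.2 kg), lying on its side; origin at its centre, x along its axis (it may be turned any way about that axis). The two axes are about 41 mm apart.
- tray: Dark wooden open tray fixed to the bench, 70 (x) x 96 (y) x 22 mm high, walls and floor 6 mm; the two spools lie side by side in it along y. Origin at the centre of its underside, on the table; z up. A third spool lying in the gap on top has its centre about 60 mm above the table.
- tester: Bench metal tester fixed to the bench: white hollow box 140 x 140 x 105 mm high, its top an 8 mm aluminium hatch, a clear pane on its +x side and a grey console 50 mm high on its -x side (35 mm further out). Inside it is empty; its floor is 93 mm below the hatch's top. Origin at the centre of the 140 mm box underside, straight below the centre of the slot; z up.
- slot (a point): Centre of the slot in the hatch, at the hatch's top face (105 mm above the table). The slot goes through the hatch, 34 mm long along x, 10 mm wide along y (2 mm more than the bar each way), with 3.5 mm chamfers (45 degrees) at its mouth. Two ribs 40 mm long, 6 mm wide and 6 mm high run along x beside it, inner faces 10 mm from the slot's centre line. Axes as the tester's, z up.
- bar: The tall bar: steel flat bar 32 mm wide (x), 8 mm thick (y), 110 mm long (z), 0.15 to 0.31 kg, with a slightly chamfered foot, standing upright in the middle of one of the three slots of the rack, turned as the rack is. Held, it can pivot between the pads if swung round fast or pushed at its end. Origin at the centre of its lower end, 10 mm above the table at the start; z up along its length.
- rack: Wooden rack fixed to the bench, 70 (x) x 140 (y) x 50 mm high, with three slots 36 x 10 mm and 40 mm deep, long side along x, at y = -42, 0 and 42 mm, open at the top. Origin at the centre of its underside, z up. The tall bar stands in one slot, the short bars in the others.
- short1: A short steel bar, 32 x 8 x 65 mm, standing in the middle of its slot in the rack (its top 75 mm above the table); to be left there. Origin at the centre of its lower end.
- short2: The other short steel bar, same size, also in the middle of its slot, also to be left in the rack. Origin at the centre of its lower end.
- jar: Glass jar with a steel lid, 60 mm in diameter, 90 mm high, beyond the tester; bystander. Origin at its underside.
- bowl: Blue ceramic bowl, 110 mm across, 40 mm high, beyond the tester; bystander. Origin at its underside.
- cup: White ceramic cup, 60 mm across, 50 mm high, to the far right; bystander. Origin at its underside.
- hammer: Hammer lying between robot and tester, 220 mm long; bystander. Origin midway, on the table.
- tin: Flat round tin, 56 mm across, 28 mm high, near the robot; bystander. Origin at its underside.
- mandrel: Steel ring mandrel standing upright, 26 mm across its foot, 110 mm high, to the far left; bystander. Origin at its underside.
Mind the look-alikes: they are no part of the job. Of the things that look like the tester, take the one that is farthest to the robot's left at the start. There is more than one size of the tray; the one meant has the size given above.

How it is judged:
By the outcome, as a careful person would: the job done as asked, in the order asked, and still so for the second after the job is handed in, while the arm keeps its last pose, push and grip.
It also fails if it takes over 64 s, if anything falls off the work surface, if the arm or the gripper's body presses on something with over 40 N, if the wrist force passes 120 N, or if a joint passes its speed limit or range.

## Working session

There is one attempt and no reset: what is moved stays moved. The work goes in short steps, each a Python script; the robot and the scene stay as the last script left them, time stands still between calls to the robot, and variables do not carry over. Pictures are saved under pics/ and viewed, at most 10 in all, crops included, and the job is handed in when it is done.

```bash
ls; mkdir -p pics; python3 - <<'E'
from plant import *
import numpy as np,cv2
for n in("scene","top"):
    im,d=get_image(n); c=get_calibration(n)
    np.savez(f"{n}0.npz",im=im,d=d,K=c["intrinsics"],T=c["world_from_camera"])
    cv2.imwrite(f"pics/{n}0.png",cv2.resize(im[...,::-1],(800,600),interpolation=cv2.INTER_CUBIC))
    print(n,np.round(c["intrinsics"],1).tolist(),np.round(c["world_from_camera"],3).tolist(),(d>0).mean())
c=get_calibration("wrist");print(np.round(c["intrinsics"],1).tolist(),np.round(c["world_from_camera"],3).tolist());print(observe())
E
```

```text
pics
scene [[448.1, 0.0, 249.3], [0.0, 448.1, 191.3], [0.0, 0.0, 1.0]] [[-0.01, 0.799, -0.601, 1.221], [1.0, 0.007, -0.006, 0.013], [-0.001, -0.601, -0.799, 1.011], [0.0, 0.0, 0.0, 1.0]] 0.9958445231119791
top [[385.0, 0.0, 252.9], [0.0, 385.0, 195.8], [0.0, 0.0, 1.0]] [[0.029, -0.988, 0.152, 0.348], [-1.0, -0.028, 0.006, -0.008], [-0.002, -0.152, -0.988, 1.138], [0.0, 0.0, 0.0, 1.0]] 0.9959716796875
[[301.2, 0.0, 257.4], [0.0, 301.2, 187.7], [0.0, 0.0, 1.0]] [[0.265, 0.922, 0.283, 0.093], [0.964, -0.253, -0.08, 0.623], [-0.002, 0.294, -0.956, 0.373], [0.0, 0.0, 0.0, 1.0]]
{'time_s': 0.1, 'q': array([ 1.17690965e+00,  2.21129098e-01,  1.52751713e+00,  6.97465923e-06,
        1.39468735e+00, -1.26106800e-01]), 'joint_velocities': array([-2.33784827e-03, -1.63949443e-03, -1.41161210e-03,  6.22736922e-04,
        9.72079092e-05,  4.69766675e-04]), 'joint_torque': array([ 1.24271766e-03, -4.98248756e+01, -3.90546405e+01, -1.97817853e-04,
        5.80113439e-03,  3.33184164e-05]), 'eef_pos': array([0.16516328, 0.6022145 , 0.23030907]), 'tcp_rot': array([-3.13986642e+00, -2.25771079e-04,  2.87381136e+00]), 'ft_force': array([ 1.50637022e-01, -8.84097464e-04, -9.61208315e-01]), 'torque': array([ 0.02022101,  0.02730667, -0.0109611 ]), 'grasp_force': 0.0, 'opening': 0.0853889217615213}
```

View pics/scene0.png

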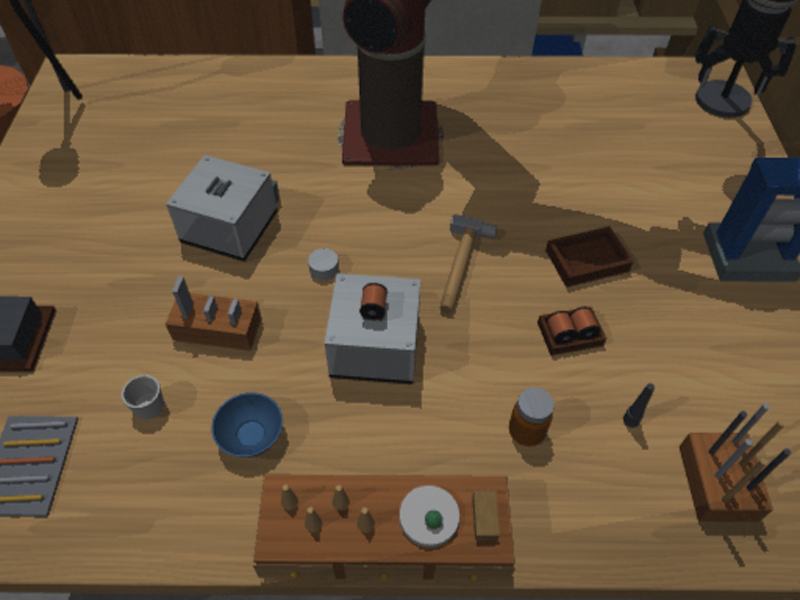

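View pics/top0.png

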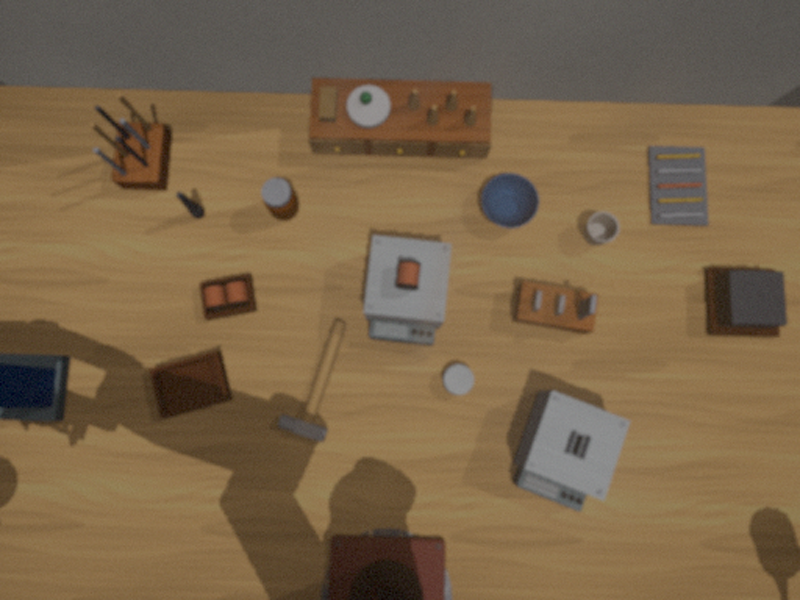

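Scene and top views, 800x600 pixels. What could be mistaken for what:
- **Tester:** the one with the spool is at scene (375,320) / top (407,275). The other is at scene (222,205) / top (575,445). Left of the robot is image right in the scene view, so I choose the one with the spool.
- **Tray:** the small one with two spools is at scene (572,330) / top (228,296). The larger empty one is at scene (590,255). I choose the small one.
- **Rack:** scene (213,320). The tall bar is in the slot at scene (180,298) / top (588,305), and the short bars are at (210,308) and (234,312). The stand at (725,475) is a different thing.

Next I measure these roughly.

```bash
cat > h.py <<'E'
import numpy as np,cv2
def cloud(d,K,T):
    v,u=np.mgrid[:d.shape[0],:d.shape[1]]
    p=np.stack([(u-K[0,2])/K[0,0]*d,(v-K[1,2])/K[1,1]*d,d],-1)
    return p@T[:3,:3].T+T[:3,3]
def ray(u,v,z,K,T):
    "pixels -> points on the plane at height z"
    r=np.stack([(np.asarray(u,float)-K[0,2])/K[0,0],(np.asarray(v,float)-K[1,2])/K[1,1],np.ones(np.shape(u))],-1)@T[:3,:3].T
    return T[:3,3]+r*((z-T[2,3])/r[...,2])[...,None]
def proj(p,K,T):
    c=(np.asarray(p)-T[:3,3])@T[:3,:3]; c=c@K.T; return c[...,:2]/c[...,2:]
def rect(P):
    "min-area rect of xy points (mm): centre, sides, angle of first side deg"
    (c,s,a)=cv2.minAreaRect((P[:,:2]*1000).astype(np.float32)); return np.round(c,1),np.round(s,1),round(a,1)
E
python3 - <<'E'
from h import *
for n in("scene","top"):
    f=np.load(n+"0.npz");im,d,K,T=f["im"],f["d"],f["K"],f["T"];P=cloud(d,K,T)
    hsv=cv2.cvtColor(im,cv2.COLOR_RGB2HSV)
    x,y,z=P[...,0],P[...,1],P[...,2]
    def box(name,m,k=3):
        n_,lab,st,_=cv2.connectedComponentsWithStats(m.astype(np.uint8))
        for i in np.argsort(-st[1:,4])[:k]+1:
            q=P[lab==i]
            if len(q)>8: print(n,name,st[i].tolist(),rect(q),"z",np.round(np.percentile(q[:,2],[5,50,95]),4))
    reg=(x>.3)&(x<.72)
    box("hatch",reg&(z>.095)&(z<.112)&(hsv[...,1]<60),3)
    cop=(hsv[...,0]<14)&(hsv[...,1]>110)&(hsv[...,2]>90)
    box("copper",reg&cop&(y>-.05)&(z>.03),3)
    box("rack",reg&(z>.04)&(z<.056)&(y<-.15)&(y>-.45),2)
    box("bars",reg&(z>.064)&(y<-.15)&(y>-.45)&(hsv[...,1]<90),4)
    box("tray",reg&(z>.012)&(y>.25)&(x>.42)&(y<.45),3)
E
```

```text
scene hatch [208, 175, 61, 51, 2300] (array([560.7, -20.3]), array([140.4, 144. ]), 85.4) z [0.1005 0.1039 0.1068]
scene hatch [107, 123, 57, 23, 774] (array([ 317. , -324.4]), array([145. ,  78.9]), 72.8) z [0.0982 0.1031 0.1065]
scene hatch [112, 181, 7, 12, 40] (array([ 523.2, -337.6]), array([ 8.5, 31. ]), 78.1) z [0.0961 0.103  0.1107]
scene copper [352, 200, 15, 14, 143] (array([537.1, 295.9]), array([35.1, 35.4]), 16.8) z [0.0334 0.0418 0.046 ]
scene copper [366, 198, 16, 13, 140] (array([528. , 335.9]), array([39.8, 32.1]), 15.7) z [0.0351 0.042  0.0464]
scene copper [232, 182, 13, 13, 139] (array([559.1, -22.1]), array([35.7, 29.5]), 1.0) z [0.1371 0.1444 0.148 ]
scene rack [106, 188, 59, 28, 995] (array([ 528.2, -297.1]), array([142.1,  74.1]), 82.0) z [0.0437 0.0483 0.0524]
scene rack [111, 137, 55, 22, 197] (array([ 347. , -318.7]), array([ 68.1, 157.9]), 7.5) z [0.041  0.0483 0.0545]
scene bars [106, 123, 60, 30, 1199] (array([ 315.1, -323.1]), array([144.3,  81.5]), 70.0) z [0.0683 0.1013 0.106 ]
scene bars [110, 177, 12, 23, 165] (array([ 522.1, -338.3]), array([10.1, 
[... 1551 characters left out ...]
[141.9,  75.8]), 70.2) z [0.088  0.1042 0.1076]
top bars [371, 188, 11, 15, 90] (array([ 519.7, -338.5]), array([ 9.6, 32.8]), 83.4) z [0.0716 0.1119 0.1226]
top bars [342, 186, 5, 12, 41] (array([ 531.6, -255.2]), array([ 8.5, 32.4]), 81.3) z [0.0698 0.0743 0.0772]
top bars [357, 189, 4, 11, 38] (array([ 524.9, -296.8]), array([ 8.7, 28.7]), 84.1) z [0.0701 0.0747 0.078 ]
top tray [127, 175, 36, 29, 734] (array([532.4, 319. ]), array([71.7, 97. ]), 12.2) z [0.0174 0.0351 0.0471]
top tray [112, 122, 18, 17, 134] (array([695.4, 387.3]), array([17.9, 24.2]), 56.5) z [0.018  0.0564 0.1099]
top tray [130, 224, 11, 3, 22] (array([422.5, 337.8]), array([ 6.4, 24.2]), 11.0) z [0.015  0.0293 0.0321]
```

```bash
cat >> h.py <<'E'
from plant import *
import sys
def go(x,y,z,yawdeg): movep([x,y,z],[np.pi,0,np.radians(yawdeg)])
def shot(name):
    c=get_calibration("wrist"); im,d=get_image("wrist")
    K,T=np.array(c["intrinsics"]),np.array(c["world_from_camera"])
    np.savez(name+".npz",im=im,d=d,K=K,T=T); cv2.imwrite(f"pics/{name}.png",im[...,::-1]); return im,d,K,T
def t(): return round(observe()["time_s"],2)
E
python3 - <<'E'
from h import *
go(.53,.30,.28,102.1);shot("tr1");print(t())
move_l([.57,.30,.28],feed=.25);shot("tr2");print(t())
go(.54,-.02,.32,85.3);shot("te1");print(t(),observe()["q"].round(2))
move_l([.58,-.02,.32],feed=.25);shot("te2");print(t())
a=cv2.imread("pics/te1.png");b=cv2.imread("pics/tr1.png")
cv2.imwrite("pics/both.png",cv2.resize(np.hstack([a,b]),(800,300)))
E
```

```text
1.89
2.25
3.53 [-0.18 -0.03  1.63  0.    1.54 -0.1 ]
3.89
```

View pics/both.png

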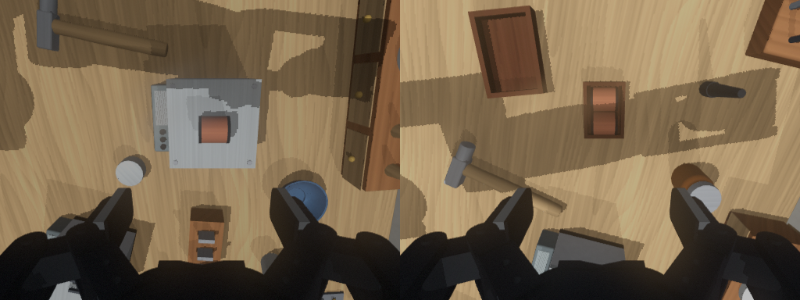

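```bash
cat > meas.py <<'E'
from h import *
from scipy.optimize import least_squares
def copper(n,zlo,ctr,rad=.08):
    f=np.load(n+".npz");im,d,K,T=f["im"],f["d"],f["K"],f["T"];P=cloud(d,K,T)
    hsv=cv2.cvtColor(im,cv2.COLOR_RGB2HSV)
    m=(hsv[...,0]<14)&(hsv[...,1]>90)&(hsv[...,2]>60)&(P[...,2]>zlo)&(np.hypot(P[...,0]-ctr[0],P[...,1]-ctr[1])<rad)
    return m,P,K,T
def cyl(Q,yaw,c0):
    "circle fit in the plane across the axis; along-axis mid"
    e=np.array([np.cos(yaw),np.sin(yaw)]);nrm=np.array([-e[1],e[0]])
    s=(Q[:,:2]-c0)@nrm; a=(Q[:,:2]-c0)@e
    r=least_squares(lambda p:np.hypot(s-p[0],Q[:,2]-p[1])-p[2],[np.median(s),np.median(Q[:,2])-.012,.017],loss="soft_l1",f_scale=.001).x
    am=(np.percentile(a,2)+np.percentile(a,98))/2
    c=c0+am*e+r[0]*nrm
    return np.round([*c,r[1],r[2],np.ptp(np.percentile(a,[2,98]))],4)
if __name__=="__main__":
    for n in("te1","te2"):
        m,P,K,T=copper(n,.125,(.56,-.02)); print(n,m.sum(),cyl(P[m],np.radians(-4.7),np.array([.56,-.02])),rect(P[m]))
        Z=P[...,2];h=(abs(Z-.105)<.006)&(np.hypot(P[...,0]-.56,P[...,1]+.02)<.12)
        print("  hatch",rect(P[h]),np.median(Z[h]))
    for n in("tr1","tr2"):
        m,P,K,T=copper(n,.03,(.533,.318)); c0=np.array([.533,.3185])
        nrm=np.array([-np.sin(np.radians(12.1)),np.cos(np.radians(12.1))]); s=(P[...,:2]-c0)@nrm
        for k in(s<-.003,s>.003): print(n,(m&k).sum(),cyl(P[m&k],np.radians(12.1),c0),rect(P[m&k]))
        h=(P[...,2]>.014)&(np.hypot(P[...,0]-.533,P[...,1]-.318)<.075); print("  tray",rect(P[h]))
    # two-view triangulation of mask centroids
    for a,b,z,c in(("te1","te2",.125,(.56,-.02)),("tr1","tr2",.03,(.533,.318))):
        R=[]
        for n in(a,b):
            m,P,K,T=copper(n,z,c); v,u=np.nonzero(m); u0,v0=(u.min()+u.max())/2,(v.min()+v.max())/2
            r=T[:3,:3]@[(u0-K[0,2])/K[0,0],(v0-K[1,2])/K[1,1],1]; R.append((T[:3,3],r/np.linalg.norm(r)))
        A=sum(np.eye(3)-np.outer(r,r) for _,r in R);B=sum((np.eye(3)-np.outer(r,r))@o for o,r in R); print("tri",a,np.linalg.solve(A,B).round(4))
E
python3 meas.py
```

```text
te1 1022 [ 0.5574 -0.0211  0.1289  0.0188  0.0357] (array([558. ,   8.9]), array([91.6, 41.1]), 85.2)
  hatch (array([558.3, -21.1]), array([139.1, 140.3]), 85.3) 0.10496528120495163
te2 765 [ 0.5581 -0.0212  0.1285  0.019   0.0342] (array([559.4, -21.4]), array([30.2, 38.2]), 86.0)
  hatch (array([558.2, -21.3]), array([140. , 140.4]), 85.4) 0.10493647044229765
tr1 800 [0.5349 0.2976 0.0262 0.0192 0.0361] (array([558.4, 302.1]), array([91.5, 36.6]), 12.1)
tr1 921 [0.5262 0.3376 0.0265 0.0189 0.0354] (array([523.7, 348.6]), array([42.5, 55. ]), 12.1)
  tray (array([525. , 311.8]), array([126.4, 116.8]), 46.7)
tr2 804 [0.5355 0.2978 0.0261 0.0192 0.0369] (array([535.2, 296.8]), array([43.2, 36.3]), 12.0)
tr2 931 [0.5344 0.3395 0.0265 0.0189 0.0532] (array([533.9, 342.4]), array([63.3, 40.8]), 24.8)
  tray (array([548.1, 322.1]), array([116.8,  97.8]), 14.8)
tri te1 [0.5756 0.0279 0.394 ]
tri tr1 [0.5556 0.3486 0.301 ]
```

```bash
python3 - <<'E'
from meas import *
for a,b,z,c in(("te1","te2",.125,(.558,-.021)),("tr1","tr2",.03,(.531,.318))):
    R=[]
    for n in(a,b):
        m,P,K,T=copper(n,z,c); _,lab,st,cen=cv2.connectedComponentsWithStats(m.astype(np.uint8)); u0,v0=cen[1+np.argmax(st[1:,4])]
        r=T[:3,:3]@[(u0-K[0,2])/K[0,0],(v0-K[1,2])/K[1,1],1]; R.append((T[:3,3],r/np.linalg.norm(r)))
    A=sum(np.eye(3)-np.outer(r,r) for _,r in R);B=sum((np.eye(3)-np.outer(r,r))@o for o,r in R); print("tri",a,np.linalg.solve(A,B).round(4))
go(.5578,-.0212,.20,85.3)
print(move_l([.5578,-.0212,.113],feed=.1,max_force=10))
gripper_to(.03,30); o=observe(); print(o["opening"],o["grasp_force"],o["ft_force"],o["eef_pos"],t())
move_l([.5578,-.0212,.19],feed=.12); o=observe();print(o["opening"],o["grasp_force"],o["ft_force"],t())
shot("held")
E
```

```text
tri te1 [ 0.5588 -0.0207  0.1446]
tri tr1 [0.5257 0.3388 0.0431]
False
0.043307210591778056 35.05189776420593 [ 0.23013179 -0.67085483  2.88174002] [ 0.55810941 -0.02123379  0.11354401] 5.92
0.04359587128200518 34.665969014167786 [-0.10502863  0.47987707 -2.94452517] 6.72
```

View pics/held.png

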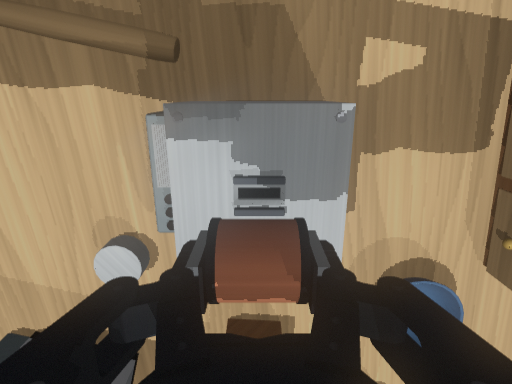

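The spool is held between the fingers at about (258,260), and the slot is uncovered at (260,193). Next I measure how it sits in the hand and place it.

```bash
python3 - <<'E'
from meas import *
o=observe();p=np.array(o["eef_pos"])
m,P,K,T=copper("held",.17,p[:2],.05); c=cyl(P[m],np.radians(-4.7),p[:2]); off=c[:3]-p
a=np.radians(17.1); off2=np.array([np.cos(a)*off[0]-np.sin(a)*off[1],np.sin(a)*off[0]+np.cos(a)*off[1]])
print(c,off.round(4),off2.round(4))
tgt=np.array([.5307,.3176])-off2; zt=.0606-off[2]; print(tgt,zt)
if np.abs(off2).max()<.005 and abs(off[2]-.015)<.004:
    go(*tgt,.14,102.4); hold(.2)
    move_l([*tgt,zt+.008],feed=.1)
    print("contact",move_l([*tgt,zt-.006],feed=.02,max_force=5)); o=observe();print(o["eef_pos"],o["ft_force"],t())
    shot("tr3")
E
```

```text
[ 0.5569 -0.0209  0.2036  0.0193  0.0345] [-0.      0.0002  0.015 ] [-0.0001  0.0001]
[0.5307591  0.31745523] 0.045593854071613246
contact True
[0.53095376 0.31788863 0.04572012] [-1.37973505  0.41778827  4.3249501 ] 9.76
```

```bash
python3 - <<'E'
from meas import *
gripper_to(.07); p=observe()["eef_pos"]
move_l([p[0],p[1],.12],feed=.1)
move_l([.5307,.3000,.25],feed=.25); hold(.2); im,*_=shot("tr4")
m,P,K,T=copper("tr4",.048,(.531,.3176),.04); print(cyl(P[m],np.radians(12.4),np.array([.5307,.3176])),t())
cv2.imwrite("pics/tr4c.png",cv2.resize(im[60:260,150:400,::-1],None,fx=2,fy=2))
# slot views at both yaws
go(.558,-.0212,.26,175.3); hold(.2); shot("s1")
go(.558,-.0212,.26,-4.7); hold(.2); shot("s2"); print(t(),observe()["q"].round(2))
cv2.imwrite("pics/s12.png",cv2.resize(np.hstack([cv2.imread("pics/s1.png"),cv2.imread("pics/s2.png")]),(800,300)))
E
```

```text
[0.5304 0.3178 0.0604 0.0193 0.0374] 12.02
16.77 [-0.18  0.04  1.67  0.    1.43  1.47]
```

View pics/tr4c.png

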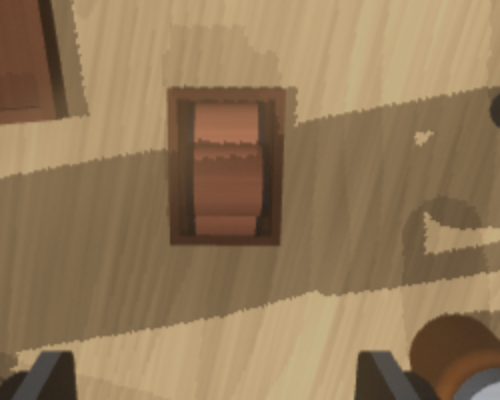

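View pics/s12.png

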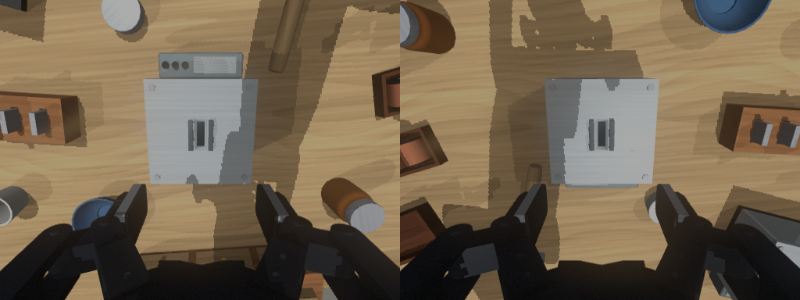

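Pyramid: the top spool is at crop (228,180), seated between the other two. It fits at z = 60.4 mm and lies over their midpoint. The slot shows at (200,134) in one view and (602,134) in the other. Next I measure it.

```bash
python3 - <<'E'
from meas import *
c0=np.array([.558,-.0212])
for n in("s1","s2"):
    f=np.load(n+".npz");im,d,K,T=f["im"],f["d"],f["K"],f["T"];P=cloud(d,K,T);Z=P[...,2]
    h=(abs(Z-.105)<.012)&(np.hypot(P[...,0]-.558,P[...,1]+.0212)<.105)&(cv2.cvtColor(im,cv2.COLOR_RGB2HSV)[...,1]<70)
    h=cv2.morphologyEx(h.astype(np.uint8),cv2.MORPH_CLOSE,np.ones((9,9)));
    _,lab,st,_=cv2.connectedComponentsWithStats(h);hh=lab==1+np.argmax(st[1:,4])
    v,u=np.nonzero(hh);print(n,"hatch by rays",rect(ray(u,v,.105,K,T)),"medz",np.median(Z[hh]).round(4))
    near=np.hypot(P[...,0]-.558,P[...,1]+.0212)<.03
    ribs=near&(Z>.1085); print("  ribs",ribs.sum(),rect(P[ribs]),np.median(Z[ribs]).round(4))
    g=ray(*np.meshgrid(np.arange(512),np.arange(384)),.097,K,T)
    hole=(Z<.095)&(np.hypot(g[...,0]-.558,g[...,1]+.0212)<.022)&(d>0)
    v,u=np.nonzero(hole); print("  hole",hole.sum(),(ray(u,v,.0985,K,T).mean(0)*1000).round(1),rect(ray(u,v,.0985,K,T)))
    gy=cv2.cvtColor(im,cv2.COLOR_RGB2GRAY);R=np.round(proj(np.array([.558,-.0212,.105]),K,T)).astype(int)
    print("  proj",R,gy[R[1]-0,R[0]-14:R[0]+15])
E
```

```text
s1 hatch by rays (array([557.7, -21.4]), array([140. , 138.7]), 85.3) medz 0.105
  ribs 11258 (array([556.9, -22.3]), array([52.6, 41.3]), 84.7) 0.3445
  hole 309 [557.3 -21.4  98.5] (array([557.5, -21.4]), array([ 9.5, 32. ]), 85.3)
  proj [257 172] [ 93  92  90  82  93 142 123 118 116  70  61  61  61  58  60  59  59  58
  73 150 146 145 151 155  85  88  87  88  86]
s2 hatch by rays (array([558.4, -21.5]), array([139.9, 138.6]), 85.3) medz 0.1048
  ribs 11515 (array([558.5, -22.3]), array([52.7, 40.9]), 86.1) 0.3444
  hole 279 [558.7 -21.6  98.5] (array([558.6, -21.6]), array([ 8.4, 32. ]), 85.3)
  proj [258 172] [ 91  93  94  94 115 163 143 143 142  93  59  58  58  57  58  59  57  59
  62 101 114 118 128  91  71  91  93  94  94]
```

```bash
python3 - <<'E'
from meas import *
gripper_to(.05)
Q=[]
for n,(x,y) in(("b1",(.525,-.32)),("b2",(.545,-.30))):
    go(x,y,.23,-8.2) if n=="b1" else move_l([x,y,.23],feed=.15)
    hold(.2); im,d,K,T=shot(n);P=cloud(d,K,T);Z=P[...,2]; near=np.hypot(P[...,0]-.521,P[...,1]+.3385)<.045
    top=near&(Z>.114)&(Z<.126); _,lab,st,_=cv2.connectedComponentsWithStats(top.astype(np.uint8)); top=lab==1+np.argmax(st[1:,4]); v,u=np.nonzero(top)
    print(n,t(),"top",top.sum(),rect(P[top]),"rays",rect(ray(u,v,.12,K,T)),"z",np.percentile(Z[top],[10,50,90]).round(4))
    (c,s,a)=cv2.minAreaRect(np.c_[u,v].astype(np.float32)); r=T[:3,:3]@[(c[0]-K[0,2])/K[0,0],(c[1]-K[1,2])/K[1,1],1]; Q.append((T[:3,3],r/np.linalg.norm(r)))
    near=np.hypot(P[...,0]-.527,P[...,1]+.297)<.1; rk=near&(abs(Z-.05)<.004);print("  rack",rect(P[rk]))
    for y0 in(-.255,-.297):
        s_=(np.hypot(P[...,0]-.529,P[...,1]-y0)<.025)&(Z>.07)&(Z<.08); print("  short",rect(P[s_]))
A=sum(np.eye(3)-np.outer(r,r) for _,r in Q);B=sum((np.eye(3)-np.outer(r,r))@o for o,r in Q); print("tri",np.linalg.solve(A,B).round(4))
E
```

```text
b1 18.52 top 345 (array([ 519.3, -340.3]), array([ 8.1, 31.9]), 81.6) rays (array([ 519.8, -340.2]), array([ 8.4, 32.2]), 81.4) z [0.1187 0.1198 0.1206]
  rack (array([ 525.4, -298.8]), array([140.4,  69.7]), 82.0)
  short (array([ 531.2, -257.3]), array([ 8.4, 32.3]), 81.9)
  short (array([ 525.4, -298.8]), array([ 7.4, 32.1]), 80.8)
b2 19.11 top 351 (array([ 519.1, -340.3]), array([ 8.4, 32.4]), 82.0) rays (array([ 520.1, -340.3]), array([ 8.9, 33.5]), 84.2) z [0.1184 0.1198 0.1206]
  rack (array([ 524.9, -298.8]), array([140.5,  70.9]), 81.9)
  short (array([ 531. , -257.3]), array([ 8.1, 32.6]), 81.9)
  short (array([ 525.1, -298.5]), array([ 7.2, 32.2]), 82.0)
tri [ 0.5198 -0.3404  0.1189]
```

View pics/b1.png

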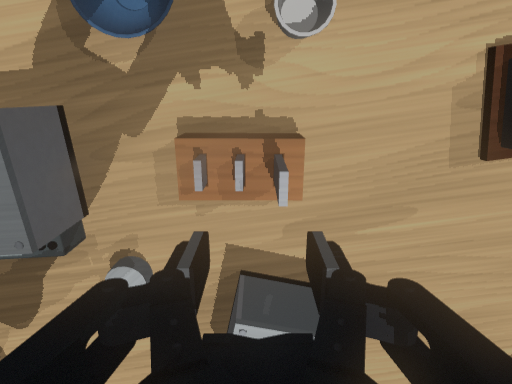

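The tall bar's top is at (283,185) px, the short bars are at (198,175) and (240,175). The bar is at (0.5196, -0.3403), top z = 0.1195, turned -8.1°. Now I grasp it.

```bash
python3 - <<'E'
from meas import *
b=(.5196,-.3403)
go(*b,.16,-8.1); print(move_l([*b,.086],feed=.08,max_force=8))
gripper_to(.0,80); hold(.2); o=observe(); print(o["opening"],o["grasp_force"],o["ft_force"],o["eef_pos"],t())
z0=o["eef_pos"][2]; move_l([*b,.09],feed=.03); o=observe(); print(o["ft_force"])
move_l([*b,.235],feed=.1); o=observe(); print(o["opening"],o["ft_force"],o["torque"])
move_l([.5585,-.0215,.235],feed=.12,rotation=[np.pi,0,np.radians(-4.7)]); hold(.4)
o=observe(); print(o["eef_pos"],o["tcp_rot"],o["ft_force"],o["torque"],z0,t()); shot("hb")
E
```

```text
False
0.0071935323350210785 78.48451137542725 [-0.37055306 -0.50834708  5.63714206] [ 0.51996869 -0.34062029  0.08661975] 21.27
[-0.07610911 -0.20854053 -3.21075696]
0.007208422520072085 [ 0.327525    1.20205021 -4.23079112] [-0.03437501 -0.0613155  -0.00655276]
[ 0.55850942 -0.02152077  0.23500848] [-3.14159006e+00 -5.91573353e-05 -8.20351575e-02] [ 0.19728982  0.29422319 -3.05458036] [-0.01157023  0.001815    0.02987128] 0.08661974767526731 26.38
```

View pics/hb.png

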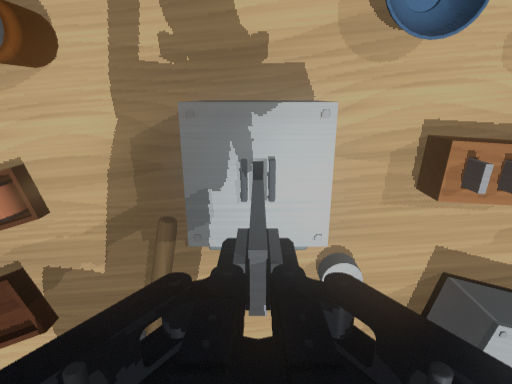

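The bar hangs from the pads at (258,270), with its foot near (258,168) over the slot between the ribs. Next I check its tilt from depth.

```bash
python3 - <<'E'
from meas import *
f=np.load("hb.npz");im,d,K,T=f["im"],f["d"],f["K"],f["T"];P=cloud(d,K,T)
p=np.array([.5585,-.0215]);a=np.radians(-4.7);R=np.array([[np.cos(a),-np.sin(a)],[np.sin(a),np.cos(a)]])
l=(P[...,:2]-p)@R; Z=P[...,2]; m=(abs(l[...,0])<.03)&(abs(l[...,1])<.012)&(Z>.145)&(Z<.225)
for z in np.arange(.15,.225,.012):
    k=m&(abs(Z-z)<.006)
    if k.sum()>5: y=l[k][:,1];print(round(z,3),k.sum(),"x",(np.percentile(l[k][:,0],[5,50,95])*1000).round(1),"y",(np.percentile(y,[3,97])*1000).round(1),(y.mean()*1000).round(2))
E
```

```text
0.162 22 x [14.7 15.  15.3] y [-3.4  3.5] -0.11
0.174 56 x [14.8 15.  15.4] y [-3.7  4. ] 0.23
0.186 67 x [14.6 15.  15.4] y [-3.5  3.9] 0.14
0.198 72 x [14.6 15.  15.3] y [-3.3  3.7] 0.2
0.21 97 x [14.7 15.  15.3] y [-3.6  4.1] 0.21
0.222 80 x [14.6 15.  15.4] y [-3.4  3.9] 0.19
```

```bash
python3 - <<'E'
from meas import *
a=np.radians(-4.7); p=np.array([.5585,-.0215])+.0007*np.array([np.cos(a),np.sin(a)])
move_l([*p,.192],feed=.08); hold(.2)
hit=move_l([*p,.160],feed=.025,max_force=6); o=observe(); print(hit,o["eef_pos"],o["ft_force"],o["torque"])
if not hit:
    hit=move_l([*p,.1366],feed=.025,max_force=6); hold(.6); o=observe(); print(hit,o["eef_pos"],o["ft_force"],o["torque"],o["opening"])
print(t()); shot("fin"); 
E
```

```text
False [ 0.5593633  -0.02159534  0.1602536 ] [ 0.05516818 -0.52787639 -2.25553774] [-0.08105294  0.03569387 -0.0470778 ]
False [ 0.55920572 -0.02153966  0.13662053] [-0.59906524 -0.23362076 -3.20196619] [ 0.02174667  0.0160616  -0.02357978] 0.0070578762269736025
30.44
```

View pics/fin.png

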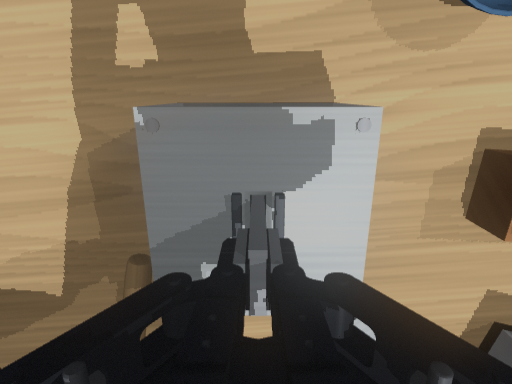

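The bar is in the slot at (258,215), midway between the ribs at (237,215) and (280,215). The load is about its own weight, with no side force. I check bar, pyramid and rest state once more, then hand in.

```bash
python3 - <<'E'
from meas import *
c=get_calibration("top");im,d=get_image("top");np.savez("tf.npz",im=im,d=d,K=c["intrinsics"],T=c["world_from_camera"])
m,P,K,T=copper("tf",.05,(.531,.3176),.04); print("pyramid",P[m].mean(0).round(3),P[m][:,2].max().round(3))
f=np.load("fin.npz");P=cloud(f["d"],f["K"],f["T"]);l=P[...,:2]-[.5592,-.0215];Z=P[...,2]
a=np.radians(-4.7);l=l@np.array([[np.cos(a),-np.sin(a)],[np.sin(a),np.cos(a)]])
m=(abs(l[...,1])<.006)&(abs(l[...,0])<.02)&(Z>.11)&(Z<.2);print("bar top",np.percentile(Z[m],[90,99]).round(4))
for z in(.115,.125): k=m&(abs(Z-z)<.005);print(z,(l[k].mean(0)*1000).round(2))
F=[]
for _ in range(5): hold(.1);F.append(observe()["ft_force"])
print(np.mean(F,0).round(2),t())
print(job_done())
E
```

```text
pyramid [0.531 0.315 0.076] 0.085
bar top [0.1823 0.1947]
0.115 [14.95  0.24]
0.125 [14.97  0.17]
[-0.11 -0.07 -2.37] 31.04
the job is handed in; nothing more can be done
None
```

The job is handed in at about 31 s: the spool is on top of the two in the tray, and the bar is held upright in the slot with its foot about 45 mm below the hatch (computed from the grasp height) and no side force showing.

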